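Fit a mini-centrifuge rotor and prove the catch with a pull

TASK

Fit the round rotor with the ring of tube holes (not the rectangular one for tube strips) onto the spindle of the small centrifuge with the open clear lid, and press it straight down until it snaps fully home, never pressing the drive with more than 25 N. Then prove that the catch holds before anyone spins it: pull the rotor straight up by its knob with a steady 12 N for about a second, never more than 20 N. Finally ease off and leave the rotor home, level and let go, without disturbing the other rotor, the timer or the amber dropper bottle.

Things in the scene. Friction and masses are not known exactly. Their poses are not given: they have to be found in the camera images.
- rotor_knob (a point): Centre of the ribbed grey grip knob (25 mm diameter, 28 mm tall, upright) on the round rotor, the loose part to fit; on its axis, 45 mm above its flat underside, 14 mm from the knob's top and foot. z up. Take it from above, fingertips 3 mm or more above the disc. Disc: black, 90 mm wide, sloping top with eight tube holes, 31 mm high in the middle; rotor 59 mm tall, 80 to 170 g; any yaw fits.
- rotor: The same round rotor; origin at the centre of its underside, where the bore opens with a 23 mm funnel, narrows to a 17 mm land 5 to 7 mm up, widens into a groove for the catch balls and ends 30 mm up. It stands upright on the bench. It may have changed places with the rectangular rotor.
- spindle_seat (a point): Centre of the top face of the spindle's steel shoulder (40 mm across) in the centrifuge bowl, 42 mm above the bench; z up. The rotor's underside rests here when home, so its knob centre is then 45 mm above this point (higher while pulled up, by the play of the catch, which is 0.5 to 5 mm and differs from machine to machine).
- spindle_tip (a point): Top of the steel spindle, 29.5 mm above its shoulder: 15.4 mm in diameter, the last 7 mm tapering to 5 mm. Four sprung catch balls, 11 to 15 mm above the shoulder, stick out to 22 mm across. The rotor's land meets them 9 to 15 mm before home, takes 8 to 18 N to pass, snaps over them 4 to 9 mm before home, must go on down to the shoulder, and then holds against over 20 N.
- drive (a joint): Height of spindle and motor on their rubber mounts, in m: 0 at rest, negative pressed down, positive pulled up. The mounts act as a stiff spring of 12 N per mm: 0.0010 is a pull of 12 N, 0.0017 of 20 N, -0.0021 a press of 25 N; stops at 4 mm either way. The reading is noisier than that, so go by the force felt. The rotor's own weight lowers it by 0.0001.
- minifuge: Small white centrifuge, fixed to the bench; origin on the bench under the spindle axis. Round body 170 mm across, rim 75 mm high, bowl 121 mm across, floor 30 mm high; small control nose at -x. The open clear lid stands at its +x side, leaning back: it starts 94 mm from the axis at rim height and slopes away up to 0.24 m above the bench.
- strip_rotor: The other rotor, to be left alone: a black rectangular block 84 x 62 x 22 mm with two rows of small holes and the same 25 mm grey knob, 59 mm tall in all; loose, upright on the bench. Origin at the centre of its underside, z up, x along its length.
- bench_timer: White countdown timer, 64 x 64 x 19 mm, loose, lying on the bench; leave it alone. Origin at the centre of its underside.
- dropper_1: Small amber dropper bottle, 25 mm in diameter and 73 mm tall, loose, standing behind the rotors; leave it alone. Origin at the centre of its underside.

How it is judged:
On the way, in this order (a step that is already met when the one before it is completed fails the run):
1. the round rotor is snapped on and down on the spindle's shoulder (within 0.8 mm, upright), not pulled (z of rotor_knob in the frame of spindle_seat below 0.0458 m and horizontal distance between rotor_knob and spindle_seat below 0.003 m and angle between rotor_knob's own z axis and vertical below 0.05 rad and value of joint drive below 0.0003 m), for 0.2 s.
2. the home rotor is pulled up with 9 to 15 N (drive raised 0.75 to 1.25 mm) for half a second and stays on (z of rotor_knob in the frame of spindle_seat below 0.0508 m and horizontal distance between rotor_knob and spindle_seat below 0.003 m and angle between rotor_knob's own z axis and vertical below 0.05 rad and value of joint drive between 0.00075 and 0.00125 m), for 0.5 s.
At the end, for the whole second after the job is handed in: The round rotor is home on the spindle: its knob centre less than 46.5 mm above the shoulder and within 3 mm of the axis, upright within 0.05 rad, the drive back at rest (between -0.4 and +0.3 mm) (z of rotor_knob in the frame of spindle_seat below 0.0465 m and horizontal distance between rotor_knob and spindle_seat below 0.003 m and angle between rotor_knob's own z axis and vertical below 0.05 rad and value of joint drive between -0.0004 and 0.0003 m); the robot touches nothing.
It fails at once if the drive is pulled up with more than 20 N (raised over 1.67 mm) (value of joint drive above 0.00167 m).
It fails at once if the drive is pressed with more than 25 N (down over 2.08 mm) (value of joint drive below -0.00208 m).
It fails at once if the rectangular rotor is moved more than 15 mm (distance of strip_rotor from where it was at the start of the episode above 0.015 m).
It fails at once if the timer is moved more than 15 mm (distance of bench_timer from where it was at the start of the episode above 0.015 m).
It fails at once if the amber dropper bottle is moved more than 15 mm (distance of dropper_1 from where it was at the start of the episode above 0.015 m).
It also fails if it takes over 64 s, if anything falls off the work surface, if the arm or the gripper's body presses on something with over 40 N, if the wrist force passes 120 N, or if a joint passes its speed limit or range.

ROBOT

A 6-joint arm with a two-finger parallel gripper is mounted at the origin on a cart in front of the work surface, level with it; the furniture and walls round the work are solid. World frame = base frame: x ahead of the robot, y to its left, z up, the work surface at z = 0. Lengths are in m, angles in rad, forces in N, time in s.
With the tool pointing down it reaches from about 0.25 to 0.85 m from the base axis. Payload 12.5 kg.
Tool frame: the origin (TCP) lies on the centre line of the jaws, within the pads' length; the fingertips stand 17 mm ahead of it and the grasp point (between the pads) lies 2 mm behind it; z points along the fingers, y is the line along which they close (so a half turn about z gives the same grasp; the last joint's range is limited). The gripper opens to 93 mm and grips with 3 to 60 N. Pads are 15 mm wide; open, the fingers measure 128 mm over their backs; the gripper's body (75 mm by 188 mm) begins 65 mm behind the grasp point.
Start: joints at [-1.192, 0.351, 1.652, -0, 1.139, -0.085], TCP at [0.246, -0.492, 0.198] pointing down, gripper open.
Joint ranges: [-2.75, 2.75], [-0.79, 2.1], [0.01, 2.65], [-1.57, 4.71], [0.07, 3.14], [-2.87, 2.87]. Speed limits (rad/s): [2.22, 2.22, 2.79, 3.14, 3.14, 3.14].

INTERFACE

Orientations are given as a rotation vector (axis times angle).
In Python, from rig import robot gives the robot as it stands.
- The arm moves only by the shell command python3 -m inch 'ROWS' [OPENING] [FORCE]. ROWS is JSON, a list of rows, each an object of numbers: "tx", "ty", "tz": the shift along the tool's x, y, z normalised to -1 to 1, where 1 is 200 mm; "spin": the turn about the tool's z normalised to -1 to 1, where 1 is pi rad. A call has 1 to 5 rows; each row is the pose to reach, as a shift and turn from the pose commanded when the call began, along the tool's axes at that moment, turning the shorter way round; what a row does not reach only later rows make up. A row lasts 1/8 s, in which the tool goes at most 62.5 mm and 10.7 degrees, less where a joint would pass 70% of its speed; a pose out of reach is approached as far as the arm can. A call with a number of a shift or a turn outside -1 to 1 is refused whole. A call with a gripper value outside its range is refused whole. OPENING is the opening, from 0 (shut) to 1 (fully open), set as the call begins (- or left out, the last holds). The fingers move at their own pace and stop on an object; FORCE is the grip in N (left out, the last holds). Time passes only in rows, so rows that repeat a pose let the fingers close. It gives the time, the measured TCP pose, the force, the opening and the grip force at its end, in the units of the state.
- robot.read_state(): the state, without advancing time (a new reading comes with each control period).
- robot.grab_frame(name): name is "side" or "top"; returns the picture (420x560x3 uint8, red, green, blue); there is no depth.
- robot.camera_model(name): a dict with "fx", "fy", "cx", "cy" (pixels), "pose" (4x4, takes a point from camera to world coordinates). Camera axes: x right, y down, z forward; pixel columns grow to the right and rows downward; lengths in m; the calibration is good to about 2 mm. A picture is of the moment at which its call begins. camera_model takes no time and is no camera call.
- robot.job_done(): hands the job in; it is judged then, once.
The state is a dict: "t": time; "qpos": joint angles; "dq": joint speeds; "tau": joint torques, N m; "ee_pos": TCP position; "orientation": TCP orientation; "ft_force": force on the tool from outside, world axes, zero at the start; "torque": the same for the moment, N m; "finger_gap": finger opening in m; "finger_force": force on a finger pad.
Only numpy, scipy, OpenCV 4.12 (cv2) and the standard library are available. Lean on these libraries where they do the work, as an engineer would, in place of code of your own. Each camera call takes 0.05 s, during which the arm holds its last target. There are 200 camera calls.

## Working session

There is one attempt and no reset: what is moved stays moved. The work goes in short steps, Python scripts to look and compute and a shell command to move; the robot and the scene stay as the last step left them, time stands still between calls to the robot, and variables do not carry over. Pictures are saved under pics/ and viewed, at most 10 in all, crops included, and the job is handed in when it is done.

```bash
mkdir -p pics; cat > look.py <<'E'
from rig import robot
import cv2,numpy as np,sys
def ray(name,u,v):
    m=robot.camera_model(name);P=np.array(m['pose'])
    d=P[:3,:3]@np.array([(u-m['cx'])/m['fx'],(v-m['cy'])/m['fy'],1]);return P[:3,3],d
def plane(name,u,v,z):
    o,d=ray(name,u,v);return o+d*(z-o[2])/d[2]
def proj(name,p):
    m=robot.camera_model(name);P=np.linalg.inv(np.array(m['pose']))
    c=P[:3,:3]@np.array(p)+P[:3,3];return m['fx']*c[0]/c[2]+m['cx'],m['fy']*c[1]/c[2]+m['cy']
def tri(a,b):
    (o1,d1),(o2,d2)=ray('top',*a),ray('side',*b)
    s=np.linalg.lstsq(np.c_[d1,-d2],o2-o1,rcond=None)[0]
    p,q=o1+s[0]*d1,o2+s[1]*d2;return (p+q)/2,np.linalg.norm(p-q)
def save(name,f):
    im=robot.grab_frame(name)[:,:,::-1].copy();cv2.imwrite(f'pics/{f}.png',im);return im
E
python3 - <<'E'
from look import *
np.set_printoptions(precision=4,suppress=True)
for n in('top','side'):
    save(n,n+'0');m=robot.camera_model(n);print(n,m['fx'],m['cx'],m['cy'],np.array(m['pose']))
print(robot.read_state())
E
```

```text
top 390.3888910658883 288.96214062890704 205.05774179802893 [[-0.0235 -0.9854  0.1685  0.4382]
 [-0.9995  0.0197 -0.024  -0.0524]
 [ 0.0204 -0.169  -0.9854  0.9079]
 [ 0.      0.      0.      1.    ]]
side 467.3162743454277 281.4453478672262 214.9636048511624 [[-0.8898 -0.2864  0.3553  0.2289]
 [-0.4558  0.5162 -0.7251  0.6458]
 [ 0.0242 -0.8071 -0.5899  0.6311]
 [ 0.      0.      0.      1.    ]]
{'t': 0.1, 'qpos': array([-1.1916,  0.3512,  1.6523, -0.    ,  1.1391, -0.0846]), 'dq': array([-0.0029, -0.0026, -0.0022,  0.0008,  0.0004,  0.0003]), 'tau': array([  0.0018, -49.8033, -28.5705,   0.0701,   0.0238,  -0.    ]), 'ee_pos': array([ 0.246 , -0.4916,  0.1978]), 'orientation': array([-3.0565, -0.7218,  0.0002]), 'ft_force': array([0.2029, 0.0079, 0.1871]), 'torque': array([-0.0034,  0.045 ,  0.0227]), 'finger_force': 0.0, 'finger_gap': 0.09309866345980725}
```

View pics/top0.png

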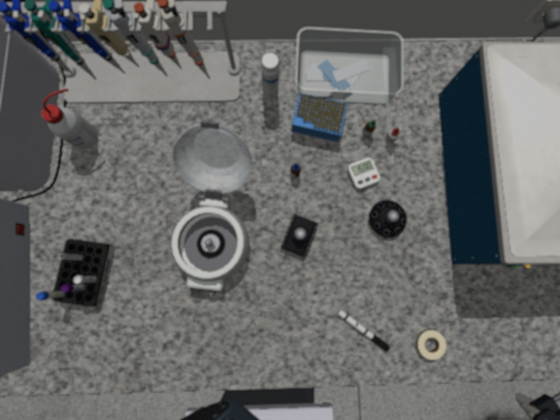

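View pics/side0.png

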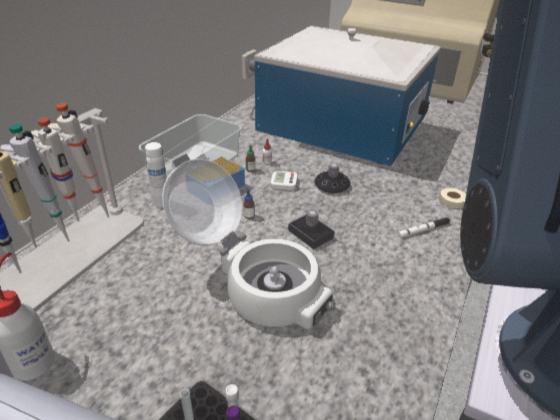

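Top: the minifuge is at about (208,243) with its nose down (-x). The strip rotor is at (299,236), and the round rotor at (388,218) with its knob at (393,215). The timer is at (364,173) and the dropper at (296,170). Next I measure from enlarged crops.

```bash
python3 - <<'E'
import cv2,numpy as np
t=cv2.imread('pics/top0.png');s=cv2.imread('pics/side0.png')
def c(im,x,y,w,h):return cv2.resize(im[y:y+h,x:x+w],(400,300),interpolation=cv2.INTER_CUBIC)
o=np.vstack([np.hstack([c(t,360,190,60,45),c(s,300,155,60,45)]),np.hstack([c(t,168,200,80,60),c(s,220,235,106,80)])])
cv2.imwrite('pics/crops.png',o)
E
```

```text
(no output)
```

View pics/crops.png

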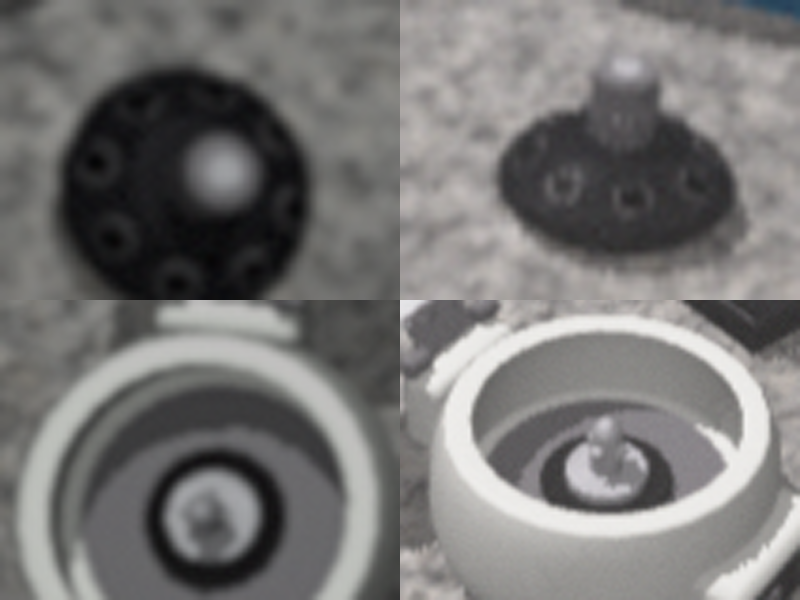

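```bash
python3 - <<'E'
from look import *
np.set_printoptions(precision=4,suppress=True)
t=cv2.imread('pics/top0.png')
print('knob top',plane('top',393.3,215.2,.059),plane('side',333.9,165.2,.059),tri((393.3,215.2),(333.9,165.2)))
print('disc',plane('top',387.7,218,.010))
print('shoulder',plane('top',210.2,243,.042),plane('side',274.8,280.6,.042),tri((210.2,243),(274.8,280.6)))
# masks
hsv=cv2.cvtColor(t,cv2.COLOR_BGR2HSV)
def comp(im,m,x,y,w,h):
    sub=np.zeros_like(m);sub[y:y+h,x:x+w]=m[y:y+h,x:x+w]
    cs,_=cv2.findContours(sub,cv2.RETR_CCOMP,cv2.CHAIN_APPROX_NONE);return sorted(cs,key=lambda c:-cv2.contourArea(c))[:4]
g=cv2.cvtColor(t,cv2.COLOR_BGR2GRAY)
for th in(140,160):
  for c in comp(t,(g>th).astype(np.uint8),168,195,85,90):
    if len(c)>20:
        e=cv2.fitEllipse(c);print(th,e,plane('top',*e[0],.075),e[1][0]/2)
for th in(45,60):
  for c in comp(t,(g<th).astype(np.uint8),360,192,60,55)[:1]:
    e=cv2.fitEllipse(cv2.convexHull(c));print('disc',th,e,plane('top',*e[0],.012))
s=cv2.cvtColor(cv2.imread('pics/side0.png'),cv2.COLOR_BGR2GRAY)
for c in comp(s,(s>190).astype(np.uint8),225,235,100,90)[:3]:
    if len(c)>20: e=cv2.fitEllipse(cv2.convexHull(c));print('side rim',e,plane('side',*e[0],.075))
E
```

```text
knob top [ 0.556  -0.3031  0.059 ] [ 0.5554 -0.303   0.059 ] (array([ 0.5558, -0.3032,  0.0588]), np.float64(0.000605905436420743))
disc [ 0.5565 -0.304   0.01  ]
shoulder [0.5049 0.1021 0.042 ] [0.5034 0.1048 0.042 ] (array([0.5048, 0.1025, 0.0394]), np.float64(0.0005153459914633501))
140 ((207.29815673828125, 240.34661865234375), (69.67261505126953, 76.06684875488281), 19.20035743713379) [0.5081 0.1024 0.075 ] 34.836307525634766
140 ((207.72341918945312, 241.16990661621094), (58.41661071777344, 60.42688751220703), 120.93024444580078) [0.5063 0.1015 0.075 ] 29.20830535888672
140 ((209.85543823242188, 242.7698516845703), (14.145737648010254, 15.074371337890625), 57.74751663208008) [0.5028 0.097  0.075 ] 7.072868824005127
140 ((191.87033081054688, 282.1905517578125), (4.7060136795043945, 15.166543006896973), 97.94242858886719) [0.4216 0.1334 0.075 ] 2.3530068397521973
160 ((207.1192626953125, 241.89244079589844), (68.74581146240234, 71.21009826660156), 45.9774169921875) [0.5048 0.1028 0.075 ] 34.37290573120117
160 ((207.63815307617188, 241.13949584960938), (59.798526763916016, 61.5301
[... 335 characters left out ...]
0.135  0.075 ] 1.816014051437378
disc 45 ((387.1941223144531, 218.92855834960938), (35.9152717590332, 37.31393814086914), 145.16921997070312) [ 0.5541 -0.3021  0.012 ]
disc 60 ((387.0680236816406, 219.1823272705078), (36.871089935302734, 38.48616409301758), 160.0832061767578) [ 0.5535 -0.3017  0.012 ]
side rim ((271.2337341308594, 267.2364807128906), (60.83476638793945, 92.49031829833984), 94.59904479980469) [0.5089 0.1087 0.075 ]
side rim ((274.3834228515625, 267.2249450683594), (50.81248092651367, 73.75765991210938), 91.08948516845703) [0.5041 0.1061 0.075 ]
side rim ((314.2620544433594, 301.60443115234375), (11.960330963134766, 36.40513610839844), 38.72488784790039) [0.4096 0.1473 0.075 ]
```

```bash
python3 -m inch '[{"tx":0.42,"ty":-0.845,"spin":0.148},{"tx":0.42,"ty":-0.845,"spin":0.148},{"tx":0.42,"ty":-0.845,"spin":0.148},{"tx":0.42,"ty":-0.845,"spin":0.148},{"tx":0.42,"ty":-0.845,"spin":0.148}]' 1 40
```

```text
validation failed for argument at $[0]...
```

```bash
python3 -m inch '[{"tx":0.42,"ty":-0.845,"tz":0,"spin":0.148},{"tx":0.42,"ty":-0.845,"tz":0,"spin":0.148},{"tx":0.42,"ty":-0.845,"tz":0,"spin":0.148},{"tx":0.42,"ty":-0.845,"tz":0,"spin":0.148},{"tx":0.42,"ty":-0.845,"tz":0,"spin":0.148}]' 1 40; python3 -c "
from rig import robot;s=robot.read_state();print(s['orientation'],s['ft_force'])"
```

```text
t: 0.72
ee_pos: [0.2459, -0.3037, 0.1985]
orientation: [3.141, -0.0, 0.001]
ft_force: [0.0, -0.7, 0.4]
finger_gap: 0.093
finger_force: 0.0
[ 3.14063546e+00 -1.90425913e-04  7.44265293e-04] [ 0.02831888 -0.69588662  0.43698003]
```

```bash
python3 -m inch '[{"tx":1,"ty":0,"tz":0,"spin":0},{"tx":1,"ty":0,"tz":0,"spin":0},{"tx":1,"ty":0,"tz":0,"spin":0},{"tx":1,"ty":0,"tz":0,"spin":0}]' && python3 -m inch '[{"tx":0.548,"ty":0,"tz":0.2,"spin":0},{"tx":0.548,"ty":0,"tz":0.4,"spin":0},{"tx":0.548,"ty":0,"tz":0.4,"spin":0},{"tx":0.548,"ty":0,"tz":0.4,"spin":0}]'
python3 - <<'E'
from look import *
t=save('top','t1');s=save('side','s1')
u,v=map(int,proj('side',(.5555,-.303,.06)));a=s[max(0,v-110):v+40,u-100:u+100]
u,v=map(int,proj('top',(.5555,-.303,.06)));b=t[v-75:v+75,u-100:u+100]
cv2.imwrite('pics/c1.png',np.hstack([cv2.resize(x,(400,300),interpolation=3) for x in(a,b)]))
E
```

```text
t: 1.23
ee_pos: [0.4484, -0.3041, 0.1971]
orientation: [-3.141, -0.001, 0.0]
ft_force: [-1.0, -0.2, -0.1]
finger_gap: 0.0931
finger_force: 0.0
t: 1.72
ee_pos: [0.5545, -0.3041, 0.1176]
orientation: [-3.141, 0.002, 0.002]
ft_force: [-0.0, -1.5, 0.8]
finger_gap: 0.0927
finger_force: 0.0
```

View pics/c1.png

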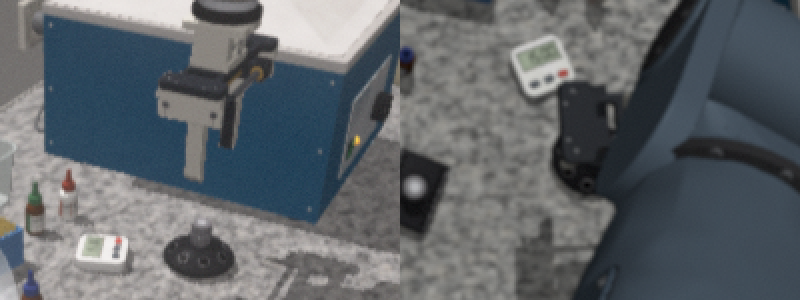

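The gripper is straight above the knob, with its body along y and clear of the timer. I descend and grip.

```bash
python3 -m inch '[{"tx":0.005,"ty":-0.005,"tz":0.2,"spin":0},{"tx":0.005,"ty":-0.005,"tz":0.32,"spin":0},{"tx":0.005,"ty":-0.005,"tz":0.32,"spin":0}]' 0.6 && python3 -m inch '[{"tx":0,"ty":0,"tz":0,"spin":0},{"tx":0,"ty":0,"tz":0,"spin":0},{"tx":0,"ty":0,"tz":0,"spin":0},{"tx":0,"ty":0,"tz":0,"spin":0},{"tx":0,"ty":0,"tz":0,"spin":0}]' 0 45 && python3 -m inch '[{"tx":0,"ty":0,"tz":0,"spin":0},{"tx":0,"ty":0,"tz":0,"spin":0},{"tx":0,"ty":0,"tz":0,"spin":0},{"tx":0,"ty":0,"tz":0,"spin":0},{"tx":0,"ty":0,"tz":0,"spin":0}]'
```

```text
t: 2.2
ee_pos: [0.5552, -0.3028, 0.0545]
orientation: [-3.141, 0.003, 0.001]
ft_force: [0.1, 0.4, 0.0]
finger_gap: 0.0677
finger_force: 0.0
t: 2.82
ee_pos: [0.5562, -0.3025, 0.0543]
orientation: [3.142, -0.002, 0.0]
ft_force: [-0.4, 0.1, -0.2]
finger_gap: 0.0174
finger_force: 0.0
t: 3.45
ee_pos: [0.5562, -0.3025, 0.0542]
orientation: [-3.142, 0.002, 0.0]
ft_force: [-1.0, 0.2, -0.2]
finger_gap: 0.0004
finger_force: 0.0
```

```bash
python3 - <<'E'
from look import *
t=save('top','t2');s=save('side','s2')
u,v=map(int,proj('side',(.5555,-.303,.06)));a=s[max(0,v-60):v+45,u-70:u+70]
u,v=map(int,proj('top',(.5555,-.303,.06)));b=t[v-60:v+45,u-70:u+70]
cv2.imwrite('pics/c2.png',np.hstack([cv2.resize(x,(400,300),interpolation=3) for x in(a,b)]))
E
```

```text
(no output)
```

View pics/c2.png

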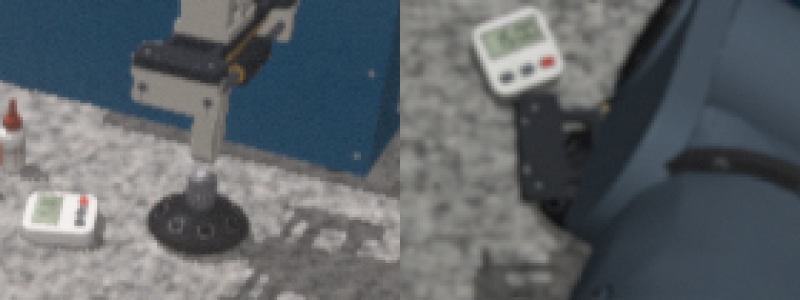

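```bash
python3 - <<'E'
from look import *
np.set_printoptions(precision=4,suppress=True)
u0,v0=map(int,proj('side',(.5555,-.303,.06)))
U,V=u0-70+205/2.857,v0-60+160/2.857
print(u0,v0,U,V)
for z in(.0,.02,.037,.05,.06,.07,.08):print(z,plane('side',U,V,z),proj('side',(.556,-.303,z)))
# c1: finger tip bottom px (195,180) of 400x300, scale 2 -> crop origin
v=v0; U1,V1=u0-100+195/2,max(0,v-110)+180/2
for z in(.1,.12,.135):print(z,plane('side',U1,V1,z))
s=robot.read_state();print(s['ee_pos'],s['finger_gap'],s['qpos'])
E
```

```text
333 164 334.75358767938394 160.002800140007
0.0 [ 0.5976 -0.4284  0.    ] (np.float64(331.5455006146525), np.float64(185.5207438808715))
0.02 [ 0.5859 -0.3944  0.02  ] (np.float64(332.2475720845945), np.float64(178.74547416635403))
0.037 [ 0.576  -0.3655  0.037 ] (np.float64(332.85561331213546), np.float64(172.8776337960904))
0.05 [ 0.5684 -0.3433  0.05  ] (np.float64(333.3277601291624), np.float64(168.32122869039287))
0.06 [ 0.5626 -0.3263  0.06  ] (np.float64(333.6952683643071), np.float64(164.77462763620508))
0.07 [ 0.5567 -0.3093  0.07  ] (np.float64(334.0665961030715), np.float64(161.19116684863218))
0.08 [ 0.5509 -0.2923  0.08  ] (np.float64(334.4418032004957), np.float64(157.570268702664))
0.1 [ 0.578 -0.327  0.1  ]
0.12 [ 0.5648 -0.2904  0.12  ]
0.135 [ 0.555  -0.2629  0.135 ]
[ 0.5562 -0.3025  0.0542] 0.0002785834733225305 [-0.5716  0.6654  1.5326  0.      0.9437  1.0003]
```

The fingers closed about 10 mm above the knob. The side view puts the fingertips at z≈0.070 with the TCP at 0.054, so they sit about 33 mm higher than stated, and the previous picture agrees. I reopen, go down accordingly, and check.

```bash
python3 -m inch '[{"tx":0,"ty":0,"tz":0,"spin":0},{"tx":0,"ty":0,"tz":0,"spin":0},{"tx":0,"ty":0,"tz":0,"spin":0},{"tx":0,"ty":0,"tz":0,"spin":0},{"tx":0,"ty":0,"tz":0,"spin":0}]' 0.65 && python3 -m inch '[{"tx":0,"ty":0,"tz":0.03,"spin":0},{"tx":0,"ty":0,"tz":0.06,"spin":0},{"tx":0,"ty":0,"tz":0.1,"spin":0},{"tx":0,"ty":0,"tz":0.15,"spin":0},{"tx":0,"ty":0,"tz":0.15,"spin":0}]'
python3 - <<'E'
from look import *
s=save('side','s3')
u,v=map(int,proj('side',(.5555,-.303,.06)));a=s[v-40:v+35,u-50:u+50]
cv2.imwrite('pics/c3.png',cv2.resize(a,(600,450),interpolation=3))
E
```

```text
t: 4.18
ee_pos: [0.5562, -0.3025, 0.0543]
orientation: [3.142, -0.002, 0.0]
ft_force: [-0.1, -0.2, 0.4]
finger_gap: 0.0458
finger_force: 0.0
t: 4.8
ee_pos: [0.5557, -0.3022, 0.0231]
orientation: [-3.141, 0.002, 0.002]
ft_force: [-0.2, 1.3, -0.1]
finger_gap: 0.0608
finger_force: 0.0
```

View pics/c3.png

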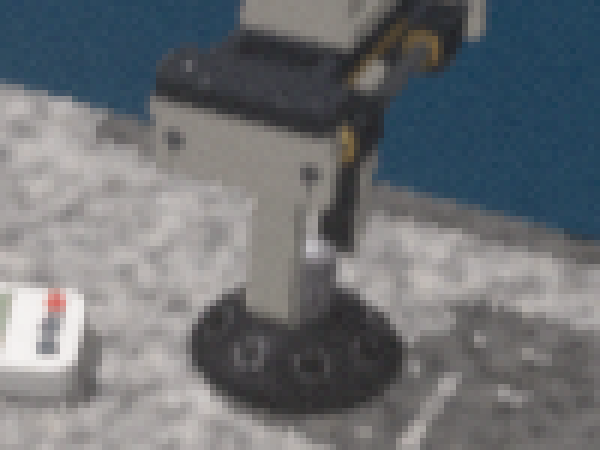

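```bash
python3 - <<'E'
from look import *
for y in(-.272,-.255,-.333):
  for z in(.03,.036,.042,.048):
    u,v=proj('side',(.556,y,z));print(y,z,(u-333+50)*6,(v-164+40)*6)
E
python3 -m inch '[{"tx":0,"ty":0,"tz":0,"spin":0},{"tx":0,"ty":0,"tz":0,"spin":0},{"tx":0,"ty":0,"tz":0,"spin":0},{"tx":0,"ty":0,"tz":0,"spin":0},{"tx":0,"ty":0,"tz":0,"spin":0}]' 0 45
```

```text
-0.272 0.03 268.8313274311432 342.6202443770264
-0.272 0.036 270.06054215889355 329.9983291141473
-0.272 0.042 271.2974624669396 317.2972908312207
-0.272 0.048 272.542161039073 304.5163831910639
-0.255 0.03 252.55297011703783 362.2858014920773
-0.255 0.036 253.74428599062787 349.58714661743136
-0.255 0.042 254.94315228856442 336.8080091142415
-0.255 0.048 256.14964101963335 323.9476214155296
-0.333 0.03 324.44354351736786 275.43624106297233
-0.333 0.036 325.79379853417413 263.0866199119757
-0.333 0.042 327.15219885115516 250.66250070685356
-0.333 0.048 328.51881839505063 238.16320730331609
t: 5.48
ee_pos: [0.5562, -0.3026, 0.0243]
orientation: [3.141, -0.002, 0.0]
ft_force: [-0.2, -0.3, 0.5]
finger_gap: 0.0239
finger_force: 45.0
```

```bash
python3 -m inch '[{"tx":0,"ty":0,"tz":-0.1,"spin":0},{"tx":0,"ty":0,"tz":-0.3,"spin":0},{"tx":0,"ty":0,"tz":-0.55,"spin":0},{"tx":0,"ty":0,"tz":-0.55,"spin":0}]' && python3 -m inch '[{"tx":-0.05,"ty":-0.2,"tz":0,"spin":0},{"tx":-0.12,"ty":-0.45,"tz":0,"spin":0},{"tx":-0.18,"ty":-0.75,"tz":0,"spin":0},{"tx":-0.22,"ty":-1,"tz":0,"spin":0},{"tx":-0.258,"ty":-1,"tz":0,"spin":0}]' && python3 -m inch '[{"tx":0,"ty":-0.25,"tz":0,"spin":0},{"tx":0,"ty":-0.5,"tz":0,"spin":0},{"tx":0,"ty":-0.75,"tz":0,"spin":0},{"tx":0,"ty":-0.95,"tz":0,"spin":0},{"tx":0,"ty":-1,"tz":0,"spin":0}]'
python3 - <<'E'
from look import *
s=save('side','s4');t=save('top','t4')
a=s[140:305,190:410];b=t[160:325,110:330]
cv2.imwrite('pics/c4.png',np.hstack([cv2.resize(x,(400,300),interpolation=3) for x in(a,b)]))
E
```

```text
t: 5.98
ee_pos: [0.5581, -0.3037, 0.1396]
orientation: [3.137, -0.002, 0.011]
ft_force: [0.4, 0.3, -2.0]
finger_gap: 0.0241
finger_force: 45.0
t: 6.6
ee_pos: [0.5039, -0.0998, 0.1342]
orientation: [-3.141, -0.004, 0.001]
ft_force: [1.1, -0.3, -1.6]
finger_gap: 0.0239
finger_force: 45.0
t: 7.22
ee_pos: [0.505, 0.0985, 0.1341]
orientation: [3.142, 0.001, -0.0]
ft_force: [-0.8, 0.1, -0.5]
finger_gap: 0.0237
finger_force: 45.0
```

View pics/c4.png

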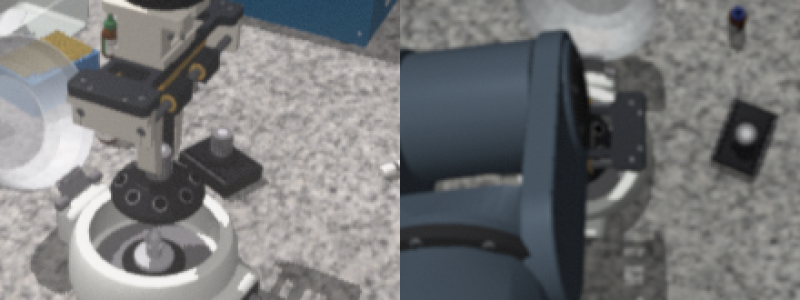

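The rotor is held level above the bowl (disc at about (157,190) in the side crop), and the strip rotor is untouched. I use the held rotor to calibrate the side camera locally and compare it with the spindle.

```bash
python3 - <<'E'
from look import *
np.set_printoptions(precision=4,suppress=True)
s0=robot.read_state();print(s0['ee_pos'],s0['ft_force'])
def ell(im,th,box,lo=True):
    g=cv2.cvtColor(im,cv2.COLOR_BGR2GRAY);x,y,w,h=box
    m=np.zeros_like(g);m[y:y+h,x:x+w]=((g<th) if lo else (g>th))[y:y+h,x:x+w]*255
    cs,_=cv2.findContours(m,cv2.RETR_EXTERNAL,cv2.CHAIN_APPROX_NONE)
    c=max(cs,key=cv2.contourArea);x,y,w,h=cv2.boundingRect(c);return (x,y,w,h),cv2.fitEllipse(cv2.convexHull(c))
a=cv2.imread('pics/s4.png');b=cv2.imread('pics/side0.png');t=cv2.imread('pics/top0.png')
for th in(50,60,70):
    print('rotor held',ell(a,th,(245,225,60,38)),'rotor bench',ell(b,th,(312,166,45,30)))
print('pred held',proj('side',(.505,.1005,.11+.010)),'bench',proj('side',(.556,-.3026,.010)))
for th in(170,185,200):print('shoulder s',ell(b,th,(260,265,35,25),False),'t',ell(t,th-30,(198,230,25,27),False))
for th in(50,70):print('ring t',ell(t,th,(194,226,33,36)),'ring s',ell(b,th,(258,262,45,34)))
for p in((.505,.102,.042),(.5045,.1035,.042)):print(proj('side',p),proj('top',p))
E
```

```text
[0.5051 0.0974 0.1341] [ 0.1374 -0.7896 -1.3017]
rotor held ((296, 233, 7, 8), ((298.8618469238281, 236.71762084960938), (4.852234840393066, 7.789520740509033), 143.45957946777344)) rotor bench ((337, 174, 6, 6), ((339.4563293457031, 176.8943634033203), (5.089019298553467, 5.877579212188721), 157.95089721679688))
rotor held ((260, 225, 45, 38), ((282.9134826660156, 245.6776580810547), (31.458711624145508, 47.469486236572266), 56.1001091003418)) rotor bench ((316, 172, 34, 21), ((332.35345458984375, 182.02023315429688), (20.25145721435547, 33.400665283203125), 93.47603607177734))
rotor held ((252, 225, 53, 38), ((278.318603515625, 243.2600555419922), (38.37472152709961, 53.3583869934082), 80.60758209228516)) rotor bench ((315, 172, 35, 21), ((332.0782775878906, 182.0825958251953), (20.896249771118164, 34.39988708496094), 94.88916015625))
pred held (np.float64(275.8665285118007), np.float64(245.4947768684563)) bench (np.float64(331.83447043871394), np.float64(182.22450790976492))
shoulder s ((264, 274, 17, 13), ((272.5819396972656, 280.3095397949219), (12.594104766845703, 18.28078842163086), 103.70049285888672)) t ((202, 235, 17, 15), ((209.92726135253906, 242.5321502685547), (15.070122718811035, 16.260356903076172), 73.10435485839844))
shoulder s ((264, 274, 16, 13), ((273.22027587890625, 279.7421875), (13.0358247756958, 18.277429580688477), 93.63320922851562)) t ((209, 236, 9, 10), ((212.07070922851562, 240.65829467773438), (8.370841979980469, 11.987353324890137), 124.62787628173828))Traceback (most recent call last):
  File "<stdin>", line 13, in <module>
  File "<stdin>", line 8, in ell
ValueError: max() iterable argument is empty
```

```bash
python3 -m inch '[{"tx":0,"ty":-0.028,"tz":0,"spin":0},{"tx":0,"ty":-0.028,"tz":0.08,"spin":0},{"tx":0,"ty":-0.028,"tz":0.16,"spin":0},{"tx":0,"ty":-0.028,"tz":0.16,"spin":0}]' && python3 -m inch '[{"tx":0,"ty":0,"tz":0.02,"spin":0},{"tx":0,"ty":0,"tz":0.04,"spin":0},{"tx":0,"ty":0,"tz":0.05,"spin":0},{"tx":0,"ty":0,"tz":0.05,"spin":0}]'
```

```text
t: 7.82
ee_pos: [0.504, 0.1027, 0.1004]
orientation: [3.141, -0.003, -0.005]
ft_force: [-0.2, -1.4, -1.7]
finger_gap: 0.0236
finger_force: 45.0
t: 8.32
ee_pos: [0.505, 0.1032, 0.0922]
orientation: [3.142, -0.002, -0.0]
ft_force: [0.1, -0.1, -1.4]
finger_gap: 0.024
finger_force: 45.0
```

```bash
python3 -c "
from look import *
s=save('side','s5');a=s[200:305,200:340]
cv2.imwrite('pics/c5.png',cv2.resize(a,(560,420),interpolation=3));print(robot.read_state()['ft_force'],robot.read_state()['torque'])"
```

```text
[-0.1079222   0.32138302 -1.27207698] [ 0.04351133  0.06501143 -0.01922012]
```

View pics/c5.png

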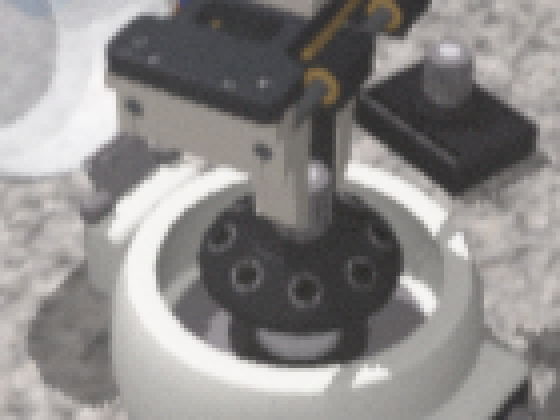

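```bash
python3 -m inch '[{"tx":0,"ty":0,"tz":0.01,"spin":0},{"tx":0,"ty":0,"tz":0.02,"spin":0},{"tx":0,"ty":0,"tz":0.02,"spin":0}]' && python3 -m inch '[{"tx":0,"ty":0,"tz":0.01,"spin":0},{"tx":0,"ty":0,"tz":0.02,"spin":0},{"tx":0,"ty":0,"tz":0.02,"spin":0}]'
```

```text
t: 8.75
ee_pos: [0.5049, 0.1032, 0.0881]
orientation: [3.142, -0.002, -0.0]
ft_force: [-0.2, -0.1, -2.1]
finger_gap: 0.024
finger_force: 45.0
t: 9.12
ee_pos: [0.505, 0.1031, 0.0841]
orientation: [3.142, -0.002, -0.0]
ft_force: [-0.0, 0.1, -0.9]
finger_gap: 0.0241
finger_force: 45.0
```

```bash
python3 -m inch '[{"tx":0,"ty":0,"tz":0.01,"spin":0},{"tx":0,"ty":0,"tz":0.015,"spin":0},{"tx":0,"ty":0,"tz":0.015,"spin":0}]' && python3 -m inch '[{"tx":0,"ty":0,"tz":0.01,"spin":0},{"tx":0,"ty":0,"tz":0.01,"spin":0},{"tx":0,"ty":0,"tz":0.01,"spin":0}]'
```

```text
t: 9.5
ee_pos: [0.5052, 0.103, 0.0813]
orientation: [3.141, -0.002, 0.0]
ft_force: [-0.2, -1.3, -1.2]
finger_gap: 0.0243
finger_force: 45.0
t: 9.88
ee_pos: [0.5055, 0.1029, 0.0795]
orientation: [3.141, -0.002, 0.001]
ft_force: [0.6, -4.4, 5.1]
finger_gap: 0.0241
finger_force: 45.0
```

```bash
python3 -m inch '[{"tx":0,"ty":0.003,"tz":0,"spin":0},{"tx":0,"ty":0.003,"tz":0,"spin":0}]' && python3 -m inch '[{"tx":0,"ty":0.001,"tz":0.005,"spin":0},{"tx":0,"ty":0.001,"tz":0.005,"spin":0}]'
```

```text
t: 10.12
ee_pos: [0.5054, 0.1026, 0.0795]
orientation: [-3.141, 0.002, -0.001]
ft_force: [1.0, -3.6, 5.1]
finger_gap: 0.0243
finger_force: 45.0
t: 10.38
ee_pos: [0.5056, 0.1026, 0.0788]
orientation: [-3.141, 0.002, -0.002]
ft_force: [1.7, -1.8, 8.7]
finger_gap: 0.0239
finger_force: 45.0
```

```bash
python3 -m inch '[{"tx":0.002,"ty":0.002,"tz":0.003,"spin":0},{"tx":0.002,"ty":0.002,"tz":0.005,"spin":0}]' && python3 -m inch '[{"tx":0.001,"ty":0.001,"tz":0.003,"spin":0},{"tx":0.001,"ty":0.001,"tz":0.004,"spin":0}]'
```

```text
t: 10.62
ee_pos: [0.5062, 0.1024, 0.0781]
orientation: [-3.141, 0.002, -0.003]
ft_force: [-0.3, -0.8, 12.9]
finger_gap: 0.0238
finger_force: 45.0
t: 10.88
ee_pos: [0.5064, 0.1023, 0.0774]
orientation: [-3.141, 0.002, -0.003]
ft_force: [-0.4, -0.5, 12.9]
finger_gap: 0.0237
finger_force: 45.0
```

```bash
python3 -m inch '[{"tx":0,"ty":0,"tz":0.003,"spin":0},{"tx":0,"ty":0,"tz":0.005,"spin":0}]' && python3 -m inch '[{"tx":0,"ty":0,"tz":0.003,"spin":0},{"tx":0,"ty":0,"tz":0.005,"spin":0}]'
```

```text
t: 11.12
ee_pos: [0.5065, 0.1022, 0.0764]
orientation: [-3.141, 0.002, -0.003]
ft_force: [-0.4, -0.0, 14.3]
finger_gap: 0.0237
finger_force: 45.0
t: 11.38
ee_pos: [0.5058, 0.1022, 0.0747]
orientation: [-3.141, 0.002, -0.001]
ft_force: [0.2, 0.4, 0.2]
finger_gap: 0.0237
finger_force: 45.0
```

It snapped over the catch. I continue down gently to the shoulder.

```bash
python3 -m inch '[{"tx":0,"ty":0,"tz":0.005,"spin":0},{"tx":0,"ty":0,"tz":0.01,"spin":0},{"tx":0,"ty":0,"tz":0.01,"spin":0}]' && python3 -m inch '[{"tx":0,"ty":0,"tz":0.005,"spin":0},{"tx":0,"ty":0,"tz":0.01,"spin":0},{"tx":0,"ty":0,"tz":0.01,"spin":0}]'
```

```text
t: 11.75
ee_pos: [0.5051, 0.1019, 0.0717]
orientation: [-3.141, 0.002, 0.002]
ft_force: [2.7, 1.7, -9.4]
finger_gap: 0.0236
finger_force: 45.0
t: 12.12
ee_pos: [0.5057, 0.1017, 0.0706]
orientation: [3.141, -0.002, 0.0]
ft_force: [-0.1, -0.0, -3.3]
finger_gap: 0.024
finger_force: 45.0
```

```bash
python3 -m inch '[{"tx":0,"ty":0,"tz":0.005,"spin":0},{"tx":0,"ty":0,"tz":0.01,"spin":0},{"tx":0,"ty":0,"tz":0.01,"spin":0}]' && python3 -m inch '[{"tx":0,"ty":0,"tz":0.005,"spin":0},{"tx":0,"ty":0,"tz":0.005,"spin":0}]'
```

```text
t: 12.5
ee_pos: [0.5056, 0.1017, 0.0684]
orientation: [3.142, -0.002, -0.0]
ft_force: [-0.2, 0.5, -1.4]
finger_gap: 0.0241
finger_force: 45.0
t: 12.75
ee_pos: [0.5056, 0.1017, 0.0674]
orientation: [3.142, -0.002, -0.0]
ft_force: [1.1, -0.0, -1.4]
finger_gap: 0.0238
finger_force: 45.0
```

```bash
python3 -m inch '[{"tx":0,"ty":0,"tz":0.004,"spin":0},{"tx":0,"ty":0,"tz":0.004,"spin":0}]'
```

```text
t: 13.0
ee_pos: [0.5056, 0.1018, 0.0666]
orientation: [3.142, -0.002, -0.0]
ft_force: [1.0, -0.4, -1.5]
finger_gap: 0.024
finger_force: 45.0
```

```bash
python3 -m inch '[{"tx":0,"ty":0,"tz":0.004,"spin":0},{"tx":0,"ty":0,"tz":0.004,"spin":0}]'; python3 -m inch '[{"tx":0,"ty":0,"tz":0.003,"spin":0},{"tx":0,"ty":0,"tz":0.003,"spin":0}]'
```

```text
t: 13.25
ee_pos: [0.5057, 0.1018, 0.066]
orientation: [-3.142, 0.002, -0.0]
ft_force: [-1.4, 0.4, 2.4]
finger_gap: 0.0241
finger_force: 45.0
t: 13.5
ee_pos: [0.5058, 0.1018, 0.0656]
orientation: [-3.142, 0.002, -0.001]
ft_force: [-2.2, -0.7, 6.0]
finger_gap: 0.024
finger_force: 45.0
```

It is down on the shoulder at TCP 0.066, as predicted. I press slightly, hold, then ease up to take up the play.

```bash
python3 -m inch '[{"tx":0.002,"ty":0,"tz":0.002,"spin":0},{"tx":-0.001,"ty":0,"tz":0.002,"spin":0},{"tx":-0.001,"ty":0,"tz":0.002,"spin":0},{"tx":-0.001,"ty":0,"tz":0.002,"spin":0}]'; python3 -m inch '[{"tx":0,"ty":0,"tz":-0.004,"spin":0},{"tx":0,"ty":0,"tz":-0.007,"spin":0},{"tx":0,"ty":0,"tz":-0.007,"spin":0}]'
```

```text
t: 14.0
ee_pos: [0.5062, 0.1018, 0.0655]
orientation: [-3.141, 0.002, -0.003]
ft_force: [-1.1, -0.3, 7.6]
finger_gap: 0.0239
finger_force: 45.0
t: 14.38
ee_pos: [0.5054, 0.1017, 0.0661]
orientation: [3.142, -0.002, -0.0]
ft_force: [0.8, -0.2, 0.5]
finger_gap: 0.0241
finger_force: 45.0
```

```bash
python3 -m inch '[{"tx":0,"ty":0,"tz":-0.003,"spin":0},{"tx":0,"ty":0,"tz":-0.003,"spin":0}]'; python3 -m inch '[{"tx":0,"ty":0,"tz":-0.003,"spin":0},{"tx":0,"ty":0,"tz":-0.003,"spin":0}]';  python3 -m inch '[{"tx":0,"ty":0,"tz":-0.003,"spin":0},{"tx":0,"ty":0,"tz":-0.003,"spin":0}]'
```

```text
t: 14.62
ee_pos: [0.5053, 0.1017, 0.0667]
orientation: [3.142, -0.002, -0.001]
ft_force: [-0.1, 0.6, -1.1]
finger_gap: 0.024
finger_force: 45.0
t: 14.88
ee_pos: [0.5054, 0.1017, 0.0674]
orientation: [3.142, -0.002, -0.0]
ft_force: [0.8, -0.3, -1.2]
finger_gap: 0.0241
finger_force: 45.0
t: 15.12
ee_pos: [0.5055, 0.1018, 0.0681]
orientation: [-3.142, 0.002, -0.0]
ft_force: [-0.1, 0.6, -1.5]
finger_gap: 0.0237
finger_force: 45.0
```

```bash
python3 -m inch '[{"tx":0,"ty":0,"tz":-0.003,"spin":0},{"tx":0,"ty":0,"tz":-0.003,"spin":0}]'; python3 -m inch '[{"tx":0,"ty":0,"tz":-0.003,"spin":0},{"tx":0,"ty":0,"tz":-0.003,"spin":0}]'
```

```text
t: 15.38
ee_pos: [0.5055, 0.1018, 0.0687]
orientation: [-3.142, 0.002, -0.0]
ft_force: [-0.5, 0.6, -0.4]
finger_gap: 0.0239
finger_force: 45.0
t: 15.62
ee_pos: [0.5055, 0.1017, 0.0693]
orientation: [-3.142, 0.002, -0.0]
ft_force: [-0.3, -0.9, -2.3]
finger_gap: 0.0237
finger_force: 45.0
```

```bash
python3 -m inch '[{"tx":0,"ty":0,"tz":-0.003,"spin":0},{"tx":0,"ty":0,"tz":-0.003,"spin":0}]'
```

```text
t: 15.88
ee_pos: [0.5055, 0.1018, 0.0699]
orientation: [-3.142, 0.002, -0.0]
ft_force: [0.5, -0.5, -1.8]
finger_gap: 0.0238
finger_force: 45.0
```

```bash
python3 -m inch '[{"tx":0,"ty":0,"tz":-0.002,"spin":0},{"tx":0,"ty":0,"tz":-0.002,"spin":0}]'; python3 -m inch '[{"tx":0,"ty":0,"tz":-0.002,"spin":0},{"tx":0,"ty":0,"tz":-0.002,"spin":0}]'
```

```text
t: 16.12
ee_pos: [0.5055, 0.1017, 0.0703]
orientation: [-3.142, 0.002, -0.0]
ft_force: [-0.4, -0.8, -0.7]
finger_gap: 0.0239
finger_force: 45.0
t: 16.38
ee_pos: [0.5054, 0.1017, 0.0706]
orientation: [-3.142, 0.002, 0.0]
ft_force: [0.5, 0.5, -2.9]
finger_gap: 0.0241
finger_force: 45.0
```

```bash
python3 -m inch '[{"tx":0,"ty":0,"tz":-0.002,"spin":0},{"tx":0,"ty":0,"tz":-0.002,"spin":0}]'
```

```text
t: 16.62
ee_pos: [0.5054, 0.1017, 0.0709]
orientation: [3.142, -0.002, -0.0]
ft_force: [1.1, 0.0, -5.0]
finger_gap: 0.0242
finger_force: 45.0
```

The play is about 4.5 mm and the catch is now engaging. I ramp to about -13.4 N at the wrist (12 N plus the rotor's weight).

```bash
python3 -m inch '[{"tx":0,"ty":0,"tz":-0.002,"spin":0},{"tx":0,"ty":0,"tz":-0.003,"spin":0},{"tx":0,"ty":0,"tz":-0.003,"spin":0}]'
```

```text
t: 17.0
ee_pos: [0.5053, 0.1018, 0.0714]
orientation: [-3.142, 0.002, 0.001]
ft_force: [0.8, 0.2, -8.4]
finger_gap: 0.0238
finger_force: 45.0
```

```bash
python3 -m inch '[{"tx":0,"ty":0,"tz":-0.002,"spin":0},{"tx":0,"ty":0,"tz":-0.002,"spin":0}]'
```

```text
t: 17.25
ee_pos: [0.5053, 0.1018, 0.0718]
orientation: [3.142, -0.002, -0.001]
ft_force: [1.5, 0.1, -11.7]
finger_gap: 0.024
finger_force: 45.0
```

```bash
python3 -m inch '[{"tx":0,"ty":0,"tz":-0.0013,"spin":0},{"tx":0,"ty":0,"tz":-0.0013,"spin":0}]';python3 -m inch '[{"tx":0,"ty":0,"tz":0,"spin":0},{"tx":0,"ty":0,"tz":0,"spin":0}]'
```

```text
t: 17.5
ee_pos: [0.5053, 0.1018, 0.0721]
orientation: [-3.142, 0.002, 0.001]
ft_force: [0.6, 1.1, -13.0]
finger_gap: 0.0238
finger_force: 45.0
t: 17.75
ee_pos: [0.5053, 0.1018, 0.0722]
orientation: [-3.142, 0.002, 0.001]
ft_force: [0.9, 0.7, -14.6]
finger_gap: 0.0241
finger_force: 45.0
```

```bash
for i in 1; do python3 -m inch '[{"tx":0,"ty":0,"tz":0,"spin":0},{"tx":0,"ty":0,"tz":0,"spin":0},{"tx":0,"ty":0,"tz":0,"spin":0}]'; done; python3 -m inch '[{"tx":0,"ty":0,"tz":0,"spin":0},{"tx":0,"ty":0,"tz":0,"spin":0},{"tx":0,"ty":0,"tz":0,"spin":0},{"tx":0,"ty":0,"tz":0,"spin":0},{"tx":0,"ty":0,"tz":0,"spin":0}]'
```

```text
t: 18.12
ee_pos: [0.5054, 0.1018, 0.0722]
orientation: [3.142, -0.002, -0.0]
ft_force: [1.5, 1.0, -13.9]
finger_gap: 0.0238
finger_force: 45.0
t: 18.75
ee_pos: [0.5054, 0.1018, 0.0723]
orientation: [-3.142, 0.002, 0.0]
ft_force: [0.8, 1.7, -14.6]
finger_gap: 0.0239
finger_force: 45.0
```

The catch held for over a second. I hold a little longer at slightly lower force, then ease down.

```bash
python3 -m inch '[{"tx":0,"ty":0,"tz":0.0007,"spin":0},{"tx":0,"ty":0,"tz":0.0007,"spin":0},{"tx":0,"ty":0,"tz":0.0007,"spin":0},{"tx":0,"ty":0,"tz":0.0007,"spin":0},{"tx":0,"ty":0,"tz":0.0007,"spin":0}]'; python3 -m inch '[{"tx":0,"ty":0,"tz":0.005,"spin":0},{"tx":0,"ty":0,"tz":0.012,"spin":0},{"tx":0,"ty":0,"tz":0.02,"spin":0},{"tx":0,"ty":0,"tz":0.028,"spin":0},{"tx":0,"ty":0,"tz":0.028,"spin":0}]'
```

```text
t: 19.38
ee_pos: [0.5055, 0.1018, 0.0722]
orientation: [-3.142, 0.002, -0.0]
ft_force: [1.1, 1.8, -14.3]
finger_gap: 0.0244
finger_force: 45.0
t: 20.0
ee_pos: [0.5056, 0.1017, 0.0666]
orientation: [3.142, -0.002, 0.0]
ft_force: [-0.2, 0.1, -1.5]
finger_gap: 0.024
finger_force: 45.0
```

```bash
python3 -m inch '[{"tx":0,"ty":0,"tz":0.003,"spin":0},{"tx":0,"ty":0,"tz":0.004,"spin":0},{"tx":0,"ty":0,"tz":0.004,"spin":0}]';python3 -m inch '[{"tx":0,"ty":0,"tz":0,"spin":0},{"tx":0,"ty":0,"tz":0,"spin":0},{"tx":0,"ty":0,"tz":0,"spin":0},{"tx":0,"ty":0,"tz":0,"spin":0},{"tx":0,"ty":0,"tz":0,"spin":0}]' 0.5; python3 -m inch '[{"tx":0,"ty":0,"tz":0,"spin":0},{"tx":0,"ty":0,"tz":0,"spin":0},{"tx":0,"ty":0,"tz":-0.1,"spin":0},{"tx":0,"ty":0,"tz":-0.3,"spin":0},{"tx":0,"ty":0,"tz":-0.5,"spin":0}]'; python3 -m inch '[{"tx":0,"ty":0.3,"tz":0,"spin":0},{"tx":0,"ty":0.6,"tz":0,"spin":0},{"tx":-0.3,"ty":0.9,"tz":0,"spin":0},{"tx":-0.6,"ty":0.9,"tz":0,"spin":0},{"tx":-0.6,"ty":0.9,"tz":0,"spin":0}]'
python3 - <<'E'
from look import *
s=save('side','s6');t=save('top','t6')
a=s[140:305,190:410];b=t[160:325,110:330]
cv2.imwrite('pics/c6.png',np.hstack([cv2.resize(x,(400,300),interpolation=3) for x in(a,b)]))
E
```

```text
t: 20.38
ee_pos: [0.5056, 0.1018, 0.066]
orientation: [-3.142, 0.002, -0.001]
ft_force: [0.5, -0.0, 2.4]
finger_gap: 0.0244
finger_force: 45.0
t: 21.0
ee_pos: [0.5055, 0.1018, 0.0657]
orientation: [-3.142, 0.002, -0.0]
ft_force: [0.0, 0.3, 0.2]
finger_gap: 0.0464
finger_force: 0.0
t: 21.62
ee_pos: [0.5052, 0.1017, 0.1668]
orientation: [3.142, -0.002, -0.001]
ft_force: [0.4, 0.5, 0.2]
finger_gap: 0.0464
finger_force: 0.0
t: 22.25
ee_pos: [0.3825, -0.0785, 0.1656]
orientation: [-3.141, 0.005, 0.002]
ft_force: [0.8, -1.0, 0.1]
finger_gap: 0.0463
finger_force: 0.0
```

View pics/c6.png

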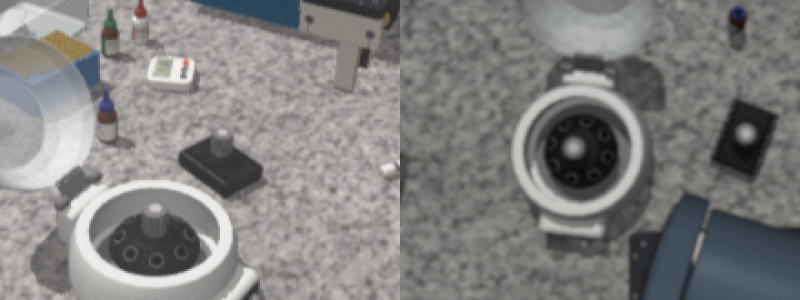

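The rotor sits level and centred in the bowl, the arm is clear, and the strip rotor, timer and dropper have not moved. I hand in.

```bash
python3 -c "
from rig import robot;print(robot.job_done())"
```

```text
the job is handed in; nothing more can be done
None
```

I handed the job in: the round rotor is snapped home and let go, the catch held a steady pull of about 12–13 N for over a second, and the other items look undisturbed; no verdict came back.

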